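# Pin the pot, fit its bayonet lid and hold it half-turned

### The job

Slide the barrel bolt fully into the keeper on the pot's foot so the pot cannot turn, then fit the bayonet lid through the notches until it sits flat on the rim, and turn it clockwise to the half-way pips, stopping short of the lock click. Finish while still gripping the lid there, down on the rim and bar in line with the small pips, so that I can scribe its mark: do not let go. Leave the square, clamp, brush and dish alone.

Things in the scene. Friction and masses are not known exactly. Their poses are not given: they have to be found in the camera images.
- pot: squat round aluminium pot, 96 mm diameter, 62 mm high, upright on a 12 mm thick board (140 x 260 mm) fixed to the bench. Origin: centre of its underside, 12 mm above the bench; z up. Keeper for the bolt at its +y. It sits on a turning mount (drag 0.01 N m) that only the bolt in the keeper stops from turning (1.5 degrees of play remain); it starts with keeper and bolt in line.
- pot_rim (a point): centre of the pot's mouth at the rim's top, 62 mm above the pot's origin; axes as the pot's. Mouth 57 mm diameter with two notches, at the pot's +x and -x, each 20 mm wide, reaching 37 mm from the axis. The lip is 8 mm thick; under it the pot is 74 mm wide inside.
- pip (a point): top of one of two small upright pips (5 mm wide, top 6 mm above the rim) on the rim's outside, 50 mm from the axis: they mark half-way, 45 degrees clockwise (seen from above) from the notches. Stops let a fitted lid turn clockwise only, to about 100 degrees; a spring plunger under the lip resists lightly from about 60 degrees and clicks in behind a lug past 90 degrees.
- lock_mark (a point): top of one of two broad blocks (18 mm wide, top 2 mm above the rim) on the rim's outside, 50 mm from the axis, 90 degrees from the notches: they mark the locked position, past the click.
- keeper (a point): middle of the bore of the steel keeper on the pot's foot, 56 mm from the pot's axis on its +y side, 18 mm above the pot's origin; the 12 mm bolt rod goes in along the pot's -y.
- lid: loose aluminium lid, 110 to 225 g, standing upright on its plug. Origin: centre of the plug's underside; z up. Plug 48 mm diameter, 17 mm high; two lugs at its foot (10 mm wide, 5 thick, to 33 mm from the axis) at the lid's +x and -x; disc 80 mm diameter from 17 to 23 mm up. Same when turned half round. Seated on the pot, its origin is 45 mm above the pot's, lugs 4 mm clear below the lip.
- lid_grip (a point): middle of the lid's black upright grip bar, 36 mm above the lid's origin. The bar is 58 mm long along the lid's x, right above the lugs, 14 mm wide, from 23 to 49 mm above the lid's origin.
- bolt (a joint): travel of the barrel bolt in m: 0 drawn back, 0.040 fully home at its stop in the keeper. It slides along the board towards the pot's axis, in the pot's -y direction; takes about 2 N and stays where it is left.
- bolt_grip (a point): on the axis of the bolt's upright round steel handle, 70 mm above the bench. Handle 14 mm diameter from 36 to 81 mm above the bench, with a 17 mm wide cap up to 89 mm; it moves with the bolt and stands 150 mm from the pot's axis when drawn back, 110 mm when home. The guides beside it are 43 mm high.
- square: steel engineer square lying flat, stock 100 by 20 by 16 mm, blade 150 by 28 by 3 mm; origin under the middle of the stock. Leave alone.
- clamp: wooden spring clamp lying flat, 140 mm long, 22 mm high, about 75 mm wide at the handles; origin under its pivot. Leave alone.
- brush: small brush lying flat; origin on its underside. Leave alone.
- dish: round glass dish, 100 mm diameter, 35 mm high; origin at the centre of its underside. Leave alone.
Mind the look-alikes: they are no part of the job. What is shaped like the lid but green or red is not meant.

How it is judged:
By the outcome, as a careful person would: the job done as asked, in the order asked, and still so for the second after the job is handed in, while the arm keeps its last pose, push and grip.
It also fails if it takes over 58 s, if anything falls off the work surface, if the arm or the gripper's body presses on something with over 40 N, if the wrist force passes 120 N, or if a joint passes its speed limit or range.

### The arm

A 6-joint arm with a two-finger parallel gripper is mounted at the origin on the work surface. World frame = base frame: x ahead of the robot, y to its left, z up, the work surface at z = 0. Lengths are in m, angles in degrees, forces in N, time in s.
With the tool pointing down it reaches from about 0.4 to 0.825 m from the base axis. Payload 7 kg.
Tool frame: the origin (TCP) lies at the very end of the fingers, on their centre line; the grasp point (between the pads) lies 19 mm behind it (r.hold_point_z is the distance from the TCP to the grasp point, in m); x points along the fingers, y is the direction in which the jaws open and shut, and the axes are right-handed (so a half turn about x gives the same grasp; the last joint's range is limited). The gripper opens to 88 mm and grips with 3 to 60 N. Pads are 19 mm wide; open, the fingers measure 130 mm over their backs; the gripper's body (78 mm by 193 mm) begins 47 mm behind the grasp point.
Start: joints at [84.803, 20.546, 0.682, 0, -70.136, -16.507], TCP at [0.25, 0.627, 0.227] pointing down, gripper open.
Joint ranges: [-176.03, 176.03], [-82.01, 121.73], [-58.28, 71.71], [-173.87, 95.51], [-174.79, -0.11], [-173.66, 173.66]. Speed limits (degrees/s): [136.94, 136.94, 172.46, 180, 180, 180].

### API

Orientations are given as [roll, pitch, yaw] about the fixed x, y, z axes, in that order (R = Rz(yaw) Ry(pitch) Rx(roll)).
In Python, from plant import r gives the robot as it stands. The module is installed in compiled form; this text tells all that it offers.
- The arm moves only by the shell command python3 -m creep 'ROWS' [FORCE]. ROWS is JSON, a list of rows, each a list of 7 numbers: the turn, a rotation vector about the tool's x, y, z in rad, then the shift along the tool's x, y, z in cm, then the opening in per cent of the stroke, from 0 (shut) to 100 (fully open). In form: [[rx, ry, rz, x, y, z, fingers], ...]. A call has 1 to 8 rows; each row shifts and turns the commanded pose from where the row before left it, along the tool's axes as they then stand; what a row does not reach is not made up. A row lasts 1/10 s, in which the tool goes at most 50 mm and 8.59 degrees, less where a joint would pass 70% of its speed; a pose out of reach is approached as far as the arm can. A call is refused whole if a number of a shift passes 5 or a number of a turn 0.15, either way. A call with a gripper value outside its range is refused whole. The fingers move at their own pace and stop on an object; FORCE is the grip in N (left out, the last holds). Time passes only in rows, so rows that do not move let the fingers close. It gives the time, the measured TCP pose, the force and the opening at its end, in the units of the state.
- r.get_state(): the state, without advancing time (a new reading comes with each control period).
- r.capture(name): name is "scene" or "top" or "wrist"; returns (picture, depth): 384x512x3 uint8, blue, green, red; 384x512 float32, m along the optical axis (not along the pixel's ray), 0 where there is no reading.
- r.camera_info(name): a dict with "fovy" (degrees; the focal length in pixels is half the picture's height over the tangent of half this angle, whatever the lens; pixels are square), "cx", "cy" (the principal point, pixels), "camera_from_world" (4x4, takes a point from world to camera coordinates). Camera axes: x right, y down, z forward; pixel columns grow to the right and rows downward; lengths in m; the calibration is good to about 2 mm. A picture is of the moment at which its call begins: read the wrist's pose just before it. camera_info takes no time and is no camera call; for the wrist camera it gives the pose at the moment of the call.
- r.close_job(): hands the job in, once; it reports no verdict.
Trained networks look in the newest picture that a camera, given by its name, has taken for a name from the list of things; names that differ only in an ending like _2 or _b are one class to them, and where a whole thing is asked for, a point or a joint stands for the part that bears it (a point fixed in the world has none). Each returns a list of dicts, best first, with "score" (0 to 1); they miss things now and then, are a little off and sometimes report something else, mostly with a low value. They report only what shows in the picture. A call takes as long as a camera call. They do not tell look-alikes from the thing itself.
- r.look_for(query, camera): "rect" ([left, top, right, bottom] in pixels, round what is visible of it).
- r.masks_of(query, camera): "pixels" (384x512 bool, what is visible of it) and "rect" ([left, top, right, bottom] in pixels, round what is visible of it).
The state is a dict: "time_s": time; "joints": joint angles; "qd": joint speeds; "joint_torque": joint torques, N m; "tcp_pos": TCP position; "eef_rot": TCP orientation; "contact_force": force on the tool from outside, world axes, zero at the start; "moment": the same for the moment, N m; "gripper_width": finger opening in m.
Only numpy, scipy, OpenCV 4.12 (cv2) and the standard library are available. Lean on these libraries where they do the work, as an engineer would, in place of code of your own. Each camera call takes 0.05 s, during which the arm holds its last target. There are 200 camera calls.

## Working session

There is one attempt and no reset: what is moved stays moved. The work goes in short steps, Python scripts to look and compute and a shell command to move; the robot and the scene stay as the last step left them, time stands still between calls to the robot, and variables do not carry over. Pictures are saved under pics/ and viewed, about 8 in all and at most 12, crops included, and the job is handed in when it is done.

```bash
mkdir -p pics; cat > h.py <<'E'
import numpy as np, cv2
from plant import r
from scipy.spatial.transform import Rotation as R
def cap(n,save=None):
    ci=r.camera_info(n); p,d=r.capture(n)
    if save: cv2.imwrite('pics/'+save,p)
    return p,d,ci
def world(d,ci):
    h,w=d.shape; f=h/2/np.tan(np.radians(ci['fovy']/2))
    v,u=np.mgrid[:h,:w]
    P=np.stack([(u-ci['cx'])/f*d,(v-ci['cy'])/f*d,d],-1)
    T=np.linalg.inv(np.array(ci['camera_from_world']))
    W=P@T[:3,:3].T+T[:3,3]; W[d<=0]=np.nan
    return W
def proj(p,ci):
    f=192/np.tan(np.radians(ci['fovy']/2)); q=np.array(ci['camera_from_world'])@np.r_[p,1]
    return f*q[0]/q[2]+ci['cx'], f*q[1]/q[2]+ci['cy']
def tool():
    s=r.get_state(); return np.array(s['tcp_pos']),R.from_euler('xyz',s['eef_rot'],degrees=True).as_matrix(),s
E
python3 - <<'E'
from h import *
a=cap('scene'); b=cap('top')
cv2.imwrite('pics/a.png',np.vstack([a[0],b[0]])[:, :])
im=np.hstack([a[0],b[0]]); cv2.imwrite('pics/a.png',cv2.resize(im,(800,300)))
cv2.imwrite('pics/top.png',cv2.resize(b[0],(800,600)))
np.savez('top.npz',W=world(b[1],b[2]),p=b[0]); np.savez('scene.npz',W=world(a[1],a[2]),p=a[0])
for n in ['pot','lid','bolt','keeper','pip','lock_mark','square','clamp','brush','dish']:
    for c,W in(('top',world(b[1],b[2])),):
        for x in r.masks_of(n,c):
            m=x['pixels']; print(n,round(x['score'],2),x['rect'],np.nanmedian(W[m],0).round(3),np.nanmax(W[m][:,2]).round(3))
print(tool())
E
```

```text
pot 0.98 [212.6, 186.9, 254.3, 220.0] [0.545 0.009 0.069] 0.082
lid 0.86 [330.5, 234.4, 351.9, 258.9] [ 0.416 -0.313  0.023] 0.054
lid 0.7 [294.6, 273.6, 318.0, 299.4] [ 0.298 -0.21   0.023] 0.054
lid 0.66 [283.1, 223.5, 310.4, 252.2] [ 0.444 -0.185  0.023] 0.054
lid 0.56 [287.9, 182.2, 314.6, 213.9] [ 0.572 -0.19   0.023] 0.057
bolt 0.7 [163.5, 203.1, 201.3, 215.0] [0.521 0.142 0.035] 0.091
bolt 0.47 [81.4, 171.9, 100.0, 240.6] [0.544 0.45  0.017] 0.028
keeper 0.97 [213.8, 183.8, 250.4, 219.7] [0.544 0.009 0.069] 0.082
pip 0.74 [209.2, 183.1, 256.3, 220.5] [0.545 0.009 0.068] 0.082
lock_mark 0.76 [211.6, 184.9, 254.3, 219.0] [0.544 0.01  0.069] 0.082
square 0.57 [195.8, 101.5, 248.2, 138.7] [0.842 0.028 0.004] 0.023
clamp 0.73 [380.4, 184.2, 402.7, 229.7] [ 0.538 -0.473  0.02 ] 0.03
brush 0.73 [83.0, 175.9, 100.3, 241.1] [0.544 0.45  0.017] 0.028
brush 0.59 [282.6, 227.4, 312.8, 251.5] [ 0.442 -0.185  0.023] 0.054
dish 0.71 [289.8, 127.6, 323.2, 163.9] [ 0.739 -0.214  0.016] 0.044
(array([0.24963252, 0.62714816, 0.22661423]), array([[ 7.04554145e-06, -3.69838146e-01, -9.29096198e-01],
       [ 1.14656159e-04, -9.29096192e-01,  3.69838144e-01],
       [-9.99999993e-01, -1.09132311e-04,  3.58582355e-05]]), {'time_s': 0.6, 'joints': array([ 8.48029792e+01,  2.05430641e+01,  6.84114545e-01, -2.05247088e-04,
       -7.01344716e+01, -1.65085451e+01]), 'qd': array([ 0.02932929,  0.02048712, -0.01889311, -0.02159822,  0.04276166,
        0.08696185]), 'joint_torque': array([ 1.56957860e-03, -5.81988931e+01,  2.93176532e+01,  6.99964240e+00,
        1.23349082e-02, -4.01094087e-05]), 'tcp_pos': array([0.24963252, 0.62714816, 0.22661423]), 'eef_rot': array([-71.81072873,  89.99341829,  86.48363559]), 'contact_force': array([-0.2608601 , -0.87673639,  0.63760371]), 'moment': array([ 0.01598689,  0.02362887, -0.02910997]), 'gripper_width': 0.08777272525625555})
```

View pics/top.png

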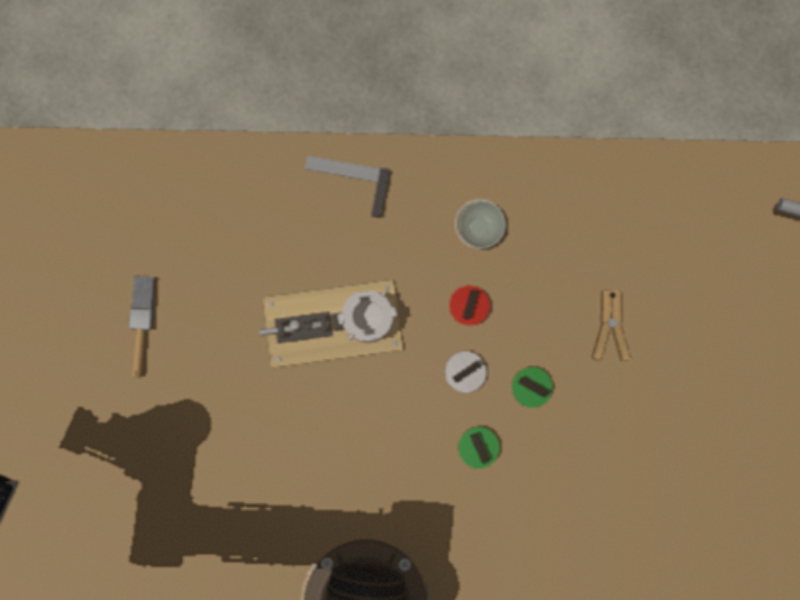

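View pics/a.png

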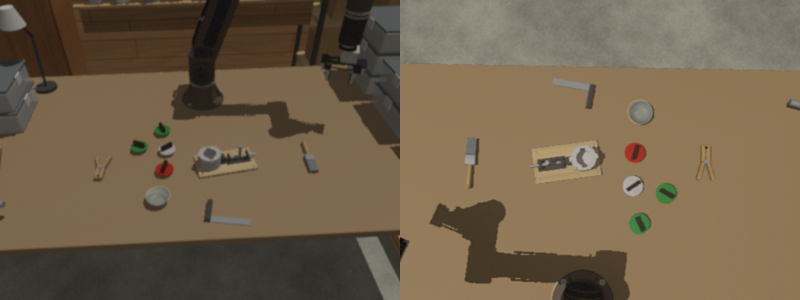

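```bash
python3 - <<'E'
from h import *
t=np.load('top.npz');W=t['W'];p=t['p'].astype(int)
for n in('top','scene'):
    W=np.load(n+'.npz')['W']; p=np.load(n+'.npz')['p'].astype(int)
    box=lambda x0,x1,y0,y1,z0,z1:(W[...,0]>x0)&(W[...,0]<x1)&(W[...,1]>y0)&(W[...,1]<y1)&(W[...,2]>z0)&(W[...,2]<z1)
    m=box(.47,.62,-.06,.07,.068,.085); print(n,'rim',m.sum(),W[m].min(0),W[m].max(0))
    c,s,_=cv2.minAreaRect(W[m][:,:2].astype(np.float32)); print(cv2.minEnclosingCircle(W[m][:,:2].astype(np.float32)))
    m=box(.45,.6,.09,.25,.05,.1); print('handle',m.sum(),W[m].round(3))
    m=box(.39,.5,-.24,-.13,.04,.06); q=W[m][:,:2]; c=q.mean(0); u=np.linalg.svd(q-c)[2][0]; print('bar',m.sum(),c,np.degrees(np.arctan2(u[1],u[0])))
    m=box(.4,.65,-.1,.3,.008,.016); print('board',cv2.minAreaRect(W[m][:,:2].astype(np.float32)))
E
```

```text
top rim 508 [ 0.49801099 -0.04638119  0.06803986] [0.59108832 0.05975672 0.08294636]
((0.5438785552978516, 0.006302192807197571), 0.0538288950920105)
handle 33 [[0.53  0.146 0.085]
 [0.53  0.143 0.089]
 [0.53  0.14  0.089]
 [0.531 0.138 0.085]
 [0.527 0.146 0.087]
 [0.527 0.143 0.086]
 [0.527 0.14  0.091]
 [0.527 0.137 0.089]
 [0.528 0.135 0.084]
 [0.525 0.149 0.085]
 [0.524 0.145 0.089]
 [0.524 0.143 0.086]
 [0.524 0.14  0.09 ]
 [0.525 0.137 0.086]
 [0.525 0.134 0.087]
 [0.527 0.135 0.06 ]
 [0.521 0.148 0.088]
 [0.521 0.145 0.089]
 [0.521 0.142 0.091]
 [0.522 0.14  0.086]
 [0.522 0.137 0.085]
 [0.522 0.134 0.085]
 [0.524 0.134 0.065]
 [0.518 0.145 0.09 ]
 [0.518 0.142 0.091]
 [0.519 0.14  0.089]
 [0.519 0.137 0.085]
 [0.519 0.134 0.086]
 [0.521 0.134 0.064]
 [0.516 0.143 0.085]
 [0.516 0.14  0.084]
 [0.518 0.14  0.066]
 [0.519 0.138 0.051]]
bar 93 [ 0.44285539 -0.18496126] 125.41488347597253
board ((0.5361520648002625, 0.10934805870056152), (0.3784027397632599, 0.2217603325843811), 89.50778198242188)
scene rim 315 [ 0.49622951 -0.04768798  0.06815857] [0.59216719 0.06017434 0.080319
[... 552 characters left out ...]
133 0.073]
 [0.523 0.137 0.072]
 [0.524 0.14  0.072]
 [0.527 0.143 0.075]
 [0.527 0.147 0.075]
 [0.524 0.134 0.068]
 [0.527 0.136 0.071]
 [0.527 0.14  0.07 ]
 [0.523 0.144 0.067]
 [0.523 0.147 0.067]
 [0.525 0.134 0.064]
 [0.528 0.136 0.067]
 [0.528 0.14  0.067]
 [0.53  0.143 0.068]
 [0.525 0.134 0.06 ]
 [0.525 0.137 0.06 ]
 [0.529 0.14  0.063]
 [0.53  0.143 0.064]
 [0.523 0.135 0.053]
 [0.53  0.137 0.06 ]
 [0.529 0.14  0.059]
 [0.524 0.145 0.054]
 [0.529 0.137 0.054]
 [0.531 0.14  0.056]
 [0.527 0.144 0.052]
 [0.53  0.137 0.05 ]]
bar 64 [ 0.44313748 -0.18535516] -56.33167837954373
board ((0.5341242551803589, 0.07551448047161102), (0.14665572345256805, 0.2602967619895935), 8.682745933532715)
```

```bash
python3 -m creep '[[0,0,0,0,3.04,-3.53,100],[0,0,0,0,3.04,-3.53,100],[0,0,0,0,3.04,-3.53,100],[0,0,0,0,3.04,-3.53,100],[0,0,0,0,3.04,-3.53,100],[0,0,0,0,3.04,-3.53,100],[0,0,0,0,3.04,-3.53,100]]'; python3 -m creep '[[0,0,0,0,3.04,-3.53,100],[0,0,0,0,3.04,-3.53,100],[0,0,0,0,3.04,-3.53,100],[0,0,0,0,3.04,-3.53,100],[0,0,0,0,3.04,-3.53,100],[0,0,0,0,3.04,-3.53,100]]'; python3 -m creep '[[0.15,0,0,0,0,0,100],[0.15,0,0,0,0,0,100],[0.15,0,0,0,0,0,100],[0.15,0,0,0,0,0,100],[0.15,0,0,0,0,0,100],[0.15,0,0,0,0,0,100],[0.145,0,0,0,0,0,100],[0,0,0,0,0,0,100]]'
python3 - <<'E'
from h import *
print(tool()[:2])
p,d,ci=cap('wrist'); np.savez('w1.npz',W=world(d,ci),p=p)
cv2.imwrite('pics/w1.png',cv2.resize(p,(800,600)))
for q in((.524,.141,.089),(.544,-.008,.074)): print(proj(q,ci))
W=world(d,ci)
z=W[...,2]; m=(z>.082)&(z<.095); q=W[m]; print('cap',len(q),q.min(0),q.max(0))
E
```

```text
time_s: 1.3
tcp_pos: [0.401, 0.3363, 0.227]
eef_rot: [-102.4, 90.0, 55.9]
contact_force: [1.0, 0.3, 0.5]
gripper_width: 0.0878
time_s: 1.9
tcp_pos: [0.5305, 0.0885, 0.227]
eef_rot: [-131.8, 89.9, 26.5]
contact_force: [0.8, 1.4, -0.2]
gripper_width: 0.0876
time_s: 2.7
tcp_pos: [0.5298, 0.0902, 0.2267]
eef_rot: [-63.6, 90.0, 34.7]
contact_force: [0.0, 0.3, 0.2]
gripper_width: 0.0876
(array([0.5298444, 0.0902124, 0.2267097]), array([[ 2.14232854e-04, -9.89542712e-01, -1.44239994e-01],
       [ 1.48121978e-04, -1.44239964e-01,  9.89542728e-01],
       [-9.99999966e-01, -2.33357676e-04,  1.15672084e-04]]))
(np.float64(256.4236298984665), np.float64(226.99216365149863))
(np.float64(257.98100566557616), np.float64(87.40104283046277))
cap 173 [0.51421181 0.13032503 0.08212882] [0.53049628 0.14623897 0.09015628]
```

View pics/w1.png

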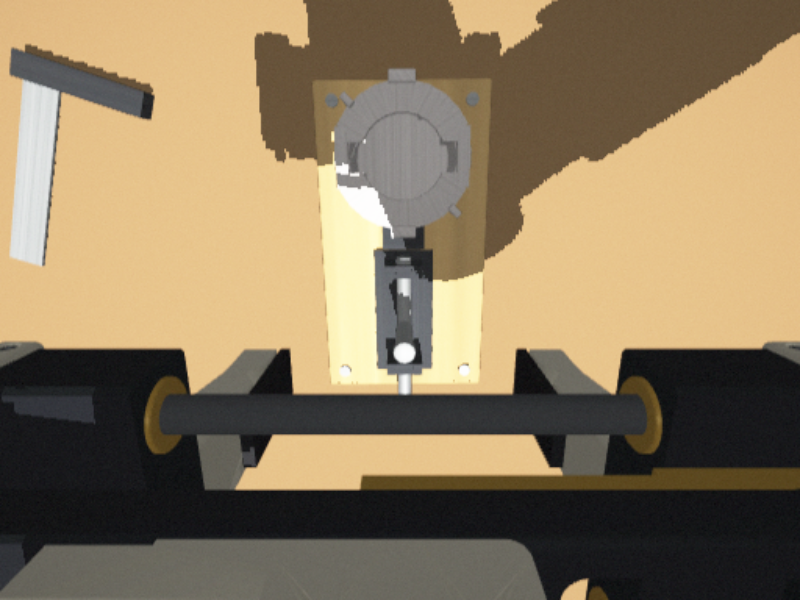

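```bash
python3 - <<'E'
from h import *
from scipy.optimize import least_squares
W=np.load('w1.npz')['W']
m=(W[...,2]>.071)&(W[...,2]<.0765)&(np.hypot(W[...,0]-.544,W[...,1]+.003)<.07)
q=W[m]; print(len(q),q.min(0),q.max(0))
m8=(np.abs(np.mgrid[:384,:512][1]-256)<60)&m
# outer/inner via boundary: fit circle radius .048 to hull points away from marks
h=cv2.convexHull(q[:,:2].astype(np.float32))[:,0]
c=np.array([.544,-.006])
for _ in range(5):
    r=np.hypot(*(h-c).T); g=h[r<.0495]
    c=least_squares(lambda c:np.hypot(*(g-c).T)-.048,c,loss='soft_l1',f_scale=.001).x
print(c,len(g),np.round((np.hypot(*(g-c).T)),4))
# inner circle: inner boundary fit
rr=np.hypot(*(q[:,:2]-c).T);th=np.degrees(np.arctan2(q[:,1]-c[1],q[:,0]-c[0]))
for a in range(-180,180,10):
    s=(th>=a)&(th<a+10); print(a+5,s.sum(),(rr[s].min().round(4),rr[s].max().round(4)) if s.any() else '',end='; ')
# cap & pips
m=(W[...,2]>.0775)&(W[...,2]<.084)&(np.hypot(W[...,0]-c[0],W[...,1]-c[1])<.06); p=W[m]; d=p[:,:2]-c
print('\npips',[(round(np.degrees(np.arctan2(y,x)),1),round(np.hypot(x,y),4)) for x,y in d])
m=(W[...,2]>.084)&(W[...,2]<.093);p=W[m]; print('cap',cv2.minEnclosingCircle(p[:,:2].astype(np.float32)))
E
```

```text
4226 [ 0.49564585 -0.05012696  0.07101923] [0.59004458 0.05851911 0.07641863]
[0.54298556 0.00442896] 30 [0.0484 0.0466 0.0463 0.0457 0.0479 0.0482 0.0484 0.0483 0.0482 0.0481
 0.0478 0.0475 0.0482 0.0482 0.0492 0.049  0.0462 0.0456 0.0482 0.0482
 0.0482 0.0481 0.048  0.0478 0.048  0.0485 0.0484 0.0482 0.0484 0.0485]
-175 64 (np.float64(0.0368), np.float64(0.0459)); -165 55 (np.float64(0.0377), np.float64(0.0457)); -155 83 (np.float64(0.0302), np.float64(0.0475)); -145 131 (np.float64(0.0284), np.float64(0.0482)); -135 133 (np.float64(0.0285), np.float64(0.0481)); -125 137 (np.float64(0.0284), np.float64(0.0478)); -115 134 (np.float64(0.0285), np.float64(0.048)); -105 139 (np.float64(0.0285), np.float64(0.0481)); -95 146 (np.float64(0.0285), np.float64(0.0537)); -85 199 (np.float64(0.0285), np.float64(0.0546)); -75 187 (np.float64(0.0286), np.float64(0.0541)); -65 137 (np.float64(0.0286), np.float64(0.0481)); -55 136 (np.float64(0.0287), np.float64(0.048)); -45 137 (np.float64(0.0287), np.float64(0.0485)); -35 127 (np.float64(0.0287), np.float64(0.0484)); -25 132 (np.float64(0.0286),
[... 3931 characters left out ...]
float64(0.0518)), (np.float64(145.2), np.float64(0.0522)), (np.float64(146.0), np.float64(0.0532)), (np.float64(141.8), np.float64(0.0507)), (np.float64(142.7), np.float64(0.0516)), (np.float64(143.6), np.float64(0.0523)), (np.float64(144.4), np.float64(0.0531)), (np.float64(145.2), np.float64(0.054)), (np.float64(141.1), np.float64(0.0517)), (np.float64(141.9), np.float64(0.0523)), (np.float64(142.8), np.float64(0.0532)), (np.float64(143.6), np.float64(0.0538)), (np.float64(144.4), np.float64(0.0546)), (np.float64(141.2), np.float64(0.0534)), (np.float64(142.0), np.float64(0.0539)), (np.float64(142.8), np.float64(0.0546))]
cap ((0.522602379322052, 0.13825827836990356), 0.008721878752112389)
```

```bash
python3 -m creep '[[0,0,0,0,0,4.86,100],[0,0,0,4.5,0,0,100],[0,0,0,4.5,0,0,100],[0,0,0,4.5,0,0,100],[0,0,0,4,0,0,100],[0,0,0,0,0,0,100],[0,0,0,0,0,0,0],[0,0,0,0,0,0,0]]' 30; python3 -m creep '[[0,0,0,0,0,0,0],[0,0,0,0,0,0,0],[0,0,0,0,0,0,0],[0,0,0,0,0,0,0]]'
```

```text
time_s: 3.55
tcp_pos: [0.5243, 0.1392, 0.0539]
eef_rot: [-72.4, 89.8, 26.2]
contact_force: [0.5, -0.1, 1.1]
gripper_width: 0.0767
time_s: 3.95
tcp_pos: [0.5229, 0.1384, 0.0522]
eef_rot: [-63.4, 89.9, 35.0]
contact_force: [0.2, -0.5, -0.5]
gripper_width: 0.0451
```

```bash
python3 -m creep '[[0,0,0,0,0,0,0],[0,0,0,0,0,0,0],[0,0,0,0,0,0,0],[0,0,0,0,0,0,0],[0,0,0,0,0,0,0],[0,0,0,0,0,0,0],[0,0,0,0,0,0,0]]'; python3 -m creep '[[0,0,0,0,0,-0.4,0],[0,0,0,0,0,-0.4,0],[0,0,0,0,0,-0.4,0],[0,0,0,0,0,-0.4,0],[0,0,0,0,0,-0.4,0],[0,0,0,0,0,-0.3,0],[0,0,0,0,0,-0.2,0],[0,0,0,0,0,0,0]]'
```

```text
time_s: 4.65
tcp_pos: [0.5221, 0.138, 0.0514]
eef_rot: [104.6, 89.9, -157.0]
contact_force: [-5.3, -0.9, 3.3]
gripper_width: 0.0155
time_s: 5.45
tcp_pos: [0.5259, 0.1132, 0.0514]
eef_rot: [106.9, 89.9, -154.7]
contact_force: [-4.7, -1.6, 1.5]
gripper_width: 0.0155
```

```bash
python3 -m creep '[[0,0,0,0,0,-0.2,0],[0,0,0,0,0,-0.2,0],[0,0,0,0,0,0,0]]';python3 -m creep '[[0,0,0,0,0,-0.2,0],[0,0,0,0,0,-0.2,0],[0,0,0,0,0,0,0]]'
```

```text
time_s: 5.75
tcp_pos: [0.5263, 0.112, 0.0515]
eef_rot: [-5.3, 89.8, 93.1]
contact_force: [-11.5, 16.4, 3.4]
gripper_width: 0.0156
time_s: 6.05
tcp_pos: [0.5266, 0.1116, 0.0515]
eef_rot: [-13.4, 89.6, 85.0]
contact_force: [-21.8, 34.8, 5.4]
gripper_width: 0.0154
```

```bash
python3 -m creep '[[0,0,0,0,0,0.3,0],[0,0,0,0,0,0.3,0],[0,0,0,0,0,0,100],[0,0,0,0,0,0,100],[0,0,0,0,0,0,100],[0,0,0,0,0,0,100],[0,0,0,0,0,0,100],[0,0,0,0,0,0,100]]';python3 -m creep '[[0,0,0,-4.5,0,0,100],[0,0,0,-4.5,0,0,100],[0,0,0,-4.5,0,0,100],[0,0,0,-4.5,0,0,100],[0,0,0,-2,0,0,100],[0,0,0,0,0,0,100]]'
cat > pot.py <<'E'
from h import *
from scipy.optimize import least_squares
def pot(W):
    m=(W[...,2]>.071)&(W[...,2]<.0765)&(np.hypot(W[...,0]-.543,W[...,1]-.004)<.07); q=W[m][:,:2]
    c=np.array([.543,.0044])
    h=cv2.convexHull(q.astype(np.float32))[:,0]
    for _ in range(5):
        rr=np.hypot(*(h-c).T); g=h[rr<.0495]
        c=least_squares(lambda c:np.hypot(*(g-c).T)-.048,c,loss='soft_l1',f_scale=.001).x
    m=(W[...,2]>.0775)&(W[...,2]<.084)&(np.abs(np.hypot(W[...,0]-c[0],W[...,1]-c[1])-.05)<.006)
    d=W[m][:,:2]-c; a=np.degrees(np.arctan2(d[:,1],d[:,0]))
    A,B=a[(a>-60)&(a<-15)],a[(a>120)&(a<165)]
    print('pot',c,'yaw from pips',A.mean()+45 if len(A) else 0,B.mean()-135 if len(B) else 0,'z',np.nanmedian(W[(np.hypot(W[...,0]-c[0],W[...,1]-c[1])<.047)&(W[...,2]>.07)][:,2]))
    return c
E
python3 - <<'E'
from pot import *
print(tool()[:2])
p,d,ci=cap('wrist'); W=world(d,ci); c=pot(W)
m=(W[...,2]>.084)&(W[...,2]<.093)&(W[...,1]<.2);q=W[m]; cc,ra=cv2.minEnclosingCircle(q[:,:2].astype(np.float32)); print('cap',cc,ra,np.hypot(*(np.array(cc)-c)))
cv2.imwrite('pics/w2.png',cv2.resize(p,(800,600)))
E
```

```text
time_s: 6.85
tcp_pos: [0.5269, 0.1115, 0.0516]
eef_rot: [-76.4, 90.0, 22.0]
contact_force: [0.2, 0.7, -0.4]
gripper_width: 0.0578
time_s: 7.45
tcp_pos: [0.5284, 0.1122, 0.2556]
eef_rot: [-73.2, 89.6, 25.2]
contact_force: [0.1, 0.2, -0.9]
gripper_width: 0.0878
(array([0.52838977, 0.11217949, 0.25559362]), array([[ 0.00640905, -0.98916188, -0.14668914],
       [ 0.00301713, -0.14667236,  0.98918053],
       [-0.99997491, -0.00678229,  0.0020444 ]]))
pot [0.54288134 0.00425093] yaw from pips 9.33725956359956 8.66342813554553 z 0.07330963161204795
cap (0.5260809659957886, 0.1133621335029602) 0.00830766186118126 0.11039704216427891
```

View pics/w2.png

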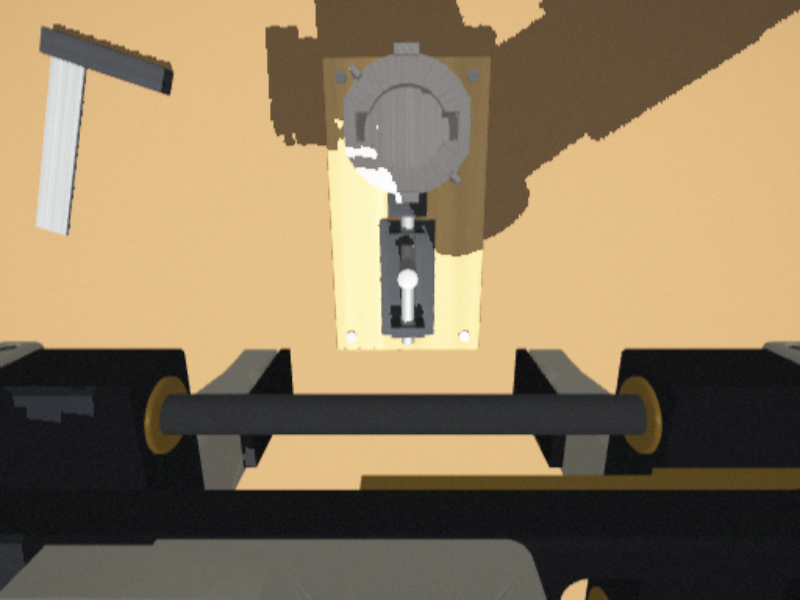

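```bash
python3 -m creep '[[0,0,0,0.5,2.57,-3.8,100],[0,0,0,0.5,2.57,-3.8,100],[0,0,0,0.5,2.57,-3.8,100],[0,0,0,0.5,2.57,-3.8,100],[0,0,0,0.5,2.57,-3.8,100],[0,0,0,0.5,2.57,-3.8,100]]';python3 -m creep '[[-0.1156,0,0,0,0,0,100],[-0.1156,0,0,0,0,0,100],[-0.1156,0,0,0,0,0,100],[-0.1156,0,0,0,0,0,100],[0,0,0,0,0,0,100],[0,0,0,0,0,0,100]]'
cat > lid.py <<'E'
from h import *
def lid(zlo,zhi,near):
    t,Rm,s=tool(); p,d,ci=cap('wrist'); W=world(d,ci)
    m=(W[...,2]>zlo)&(W[...,2]<zhi)&(np.hypot(W[...,0]-near[0],W[...,1]-near[1])<.05)
    q=W[m][:,:2]; (cx,cy),wh,an=cv2.minAreaRect(q.astype(np.float32))
    if wh[0]<wh[1]: an+=90
    c0=q.mean(0); u=np.linalg.svd(q-c0)[2][0]
    print('bar',len(q),(cx,cy),wh,an,'mean',c0,np.degrees(np.arctan2(u[1],u[0]))%180)
    m=(W[...,2]>zlo-.03)&(W[...,2]<zlo-.02)&(np.hypot(W[...,0]-near[0],W[...,1]-near[1])<.05)
    if m.sum()>5: print('disc',cv2.minEnclosingCircle(W[m][:,:2].astype(np.float32)))
    print('tool',t,'y ang',np.degrees(np.arctan2(Rm[1,1],Rm[0,1])),s['time_s'])
    return p
E
python3 - <<'E'
from lid import *
cv2.imwrite('pics/w3.png',cv2.resize(lid(.044,.054,(.443,-.185)),(800,600)))
E
```

```text
time_s: 8.1
tcp_pos: [0.4057, -0.1379, 0.2203]
eef_rot: [80.0, 89.9, 178.4]
contact_force: [1.0, -1.1, -0.4]
gripper_width: 0.0877
time_s: 8.7
tcp_pos: [0.407, -0.1366, 0.2208]
eef_rot: [58.0, 89.9, -177.3]
contact_force: [0.4, 0.6, 0.0]
gripper_width: 0.0877
bar 654 (0.4417673349380493, -0.1881115883588791) (0.013986654579639435, 0.05703892186284065) 125.00732040405273 mean [ 0.44212706 -0.18889074] 125.42599708742203
disc ((0.4416184425354004, -0.1877536177635193), 0.039918478578329086)
tool [ 0.40702179 -0.13655506  0.22075252] y ang -145.282579168343 8.7
```

View pics/w3.png

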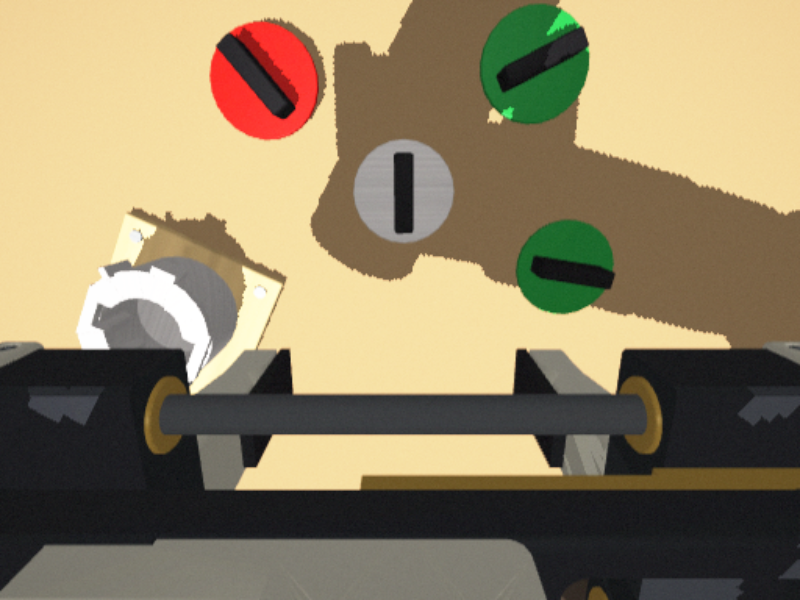

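```bash
python3 -m creep '[[0,0,0,0,0.08,-3.1,100],[0,0,0,0,0,-3.1,100],[0,0,0,4.5,0,0,100],[0,0,0,4.5,0,0,100],[0,0,0,4.5,0,0,100],[0,0,0,3,0,0,100],[0,0,0,2,0,0,100],[0,0,0,0.85,0,0,100]]' 40; python3 -m creep '[[0,0,0,0,0,0,100],[0,0,0,0,0,0,0],[0,0,0,0,0,0,0],[0,0,0,0,0,0,0],[0,0,0,0,0,0,0],[0,0,0,0,0,0,0],[0,0,0,0,0,0,0],[0,0,0,0,0,0,0]]'; python3 -m creep '[[0,0,0,0,0,0,0],[0,0,0,0,0,0,0],[0,0,0,0,0,0,0],[0,0,0,0,0,0,0],[0,0,0,0,0,0,0],[0,0,0,0,0,0,0],[0,0,0,0,0,0,0],[0,0,0,0,0,0,0]]'
```

```text
time_s: 9.55
tcp_pos: [0.4409, -0.1877, 0.0259]
eef_rot: [53.1, 89.8, 177.9]
contact_force: [0.5, -0.5, 1.1]
gripper_width: 0.0875
time_s: 10.35
tcp_pos: [0.4424, -0.1878, 0.0282]
eef_rot: [-126.5, 90.0, -1.6]
contact_force: [0.3, -0.3, -0.4]
gripper_width: 0.0371
time_s: 11.15
tcp_pos: [0.4422, -0.1878, 0.028]
eef_rot: [52.5, 90.0, 177.4]
contact_force: [-1.1, 0.2, -0.7]
gripper_width: 0.014
```

```bash
python3 -m creep '[[0,0,0,-1,0,0,0],[0,0,0,-3,0,0,0],[0,0,0,-4,0,0,0],[0,0,0,-4,0,0,0],[0,0,0,-1.2,0,0,0]]'; python3 -m creep '[[0,0,0,0,-2.4,1.25,0],[0,0,0,0,-2.4,1.25,0],[0,0,0,0,-2.4,1.25,0],[0,0,0,0,-2.4,1.25,0],[0,0,0,0,-2.4,1.25,0],[0,0,0,0,-2.4,1.25,0],[0,0,0,0,-2.4,1.25,0],[0,0,0,0,-2.4,1.25,0]]';python3 -m creep '[[-0.14,0,0,0,0,0,0],[-0.14,0,0,0,0,0,0],[-0.14,0,0,0,0,0,0],[-0.14,0,0,0,0,0,0],[-0.14,0,0,0,0,0,0],[-0.14,0,0,0,0,0,0],[-0.14,0,0,0,0,0,0],[-0.137,0,0,0,0,0,0]]'; python3 -m creep '[[0,0,0,0,0,0,0],[0,0,0,0,0,0,0]]'
python3 - <<'E'
from lid import *
from pot import pot
print(tool()[:2])
p=lid(.174,.19,(.543,.0044))
cv2.imwrite('pics/w4.png',cv2.resize(p,(800,600)))
E
```

```text
time_s: 11.65
tcp_pos: [0.4447, -0.1882, 0.1651]
eef_rot: [-132.6, 89.6, -7.6]
contact_force: [0.5, 0.0, -2.7]
gripper_width: 0.0139
time_s: 12.45
tcp_pos: [0.5426, 0.0052, 0.1599]
eef_rot: [45.0, 90.0, 169.9]
contact_force: [1.2, -0.1, -2.5]
gripper_width: 0.0135
time_s: 13.25
tcp_pos: [0.5421, 0.0041, 0.1598]
eef_rot: [-16.7, 90.0, 172.5]
contact_force: [-1.6, -0.9, -2.2]
gripper_width: 0.0139
time_s: 13.45
tcp_pos: [0.5423, 0.0041, 0.1599]
eef_rot: [-13.3, 90.0, 175.4]
contact_force: [-0.5, 0.5, -2.4]
gripper_width: 0.014
(array([0.54231746, 0.00406917, 0.15993887]), array([[-4.20578202e-04,  1.50860978e-01, -9.88554899e-01],
       [ 3.37040390e-05, -9.88554984e-01, -1.50861005e-01],
       [-9.99999911e-01, -9.67671431e-05,  4.10680053e-04]]))
bar 2304 (0.5431658029556274, 0.00012189336121082306) (0.057686593383550644, 0.03270275145769119) 23.43158721923828 mean [0.54857875 0.00406616] 8.691196311283477
disc ((0.5413997173309326, 0.0032467783894389868), 0.0401347391307354)
tool [0.54231746 0.00406917 0.15993887] y ang -81.32317518643579 13.45
```

View pics/w4.png

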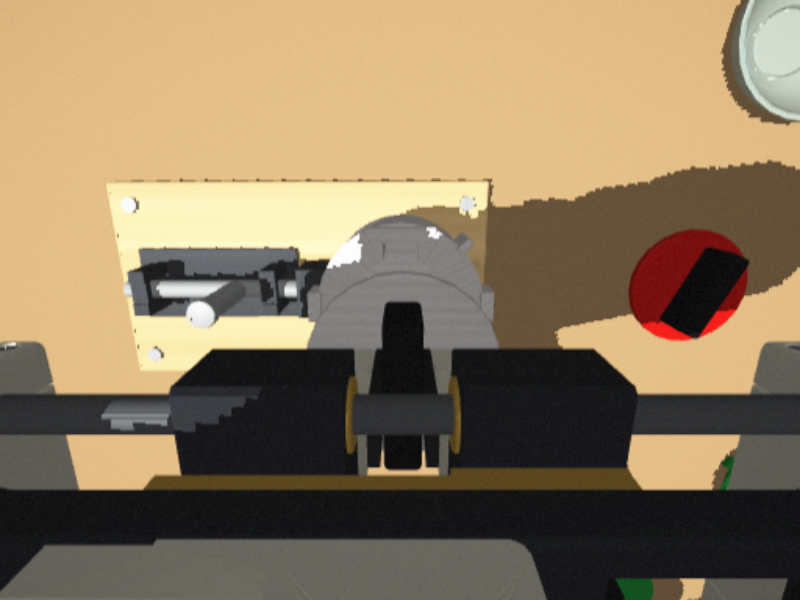

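```bash
python3 -m creep '[[0,0,0,3,0,-0.06,0],[0,0,0,2,0,0,0],[0,0,0,0.5,0,0,0],[0,0,0,0.3,0,0,0],[0,0,0,0.3,0,0,0],[0,0,0,0,0,0,0]]'; python3 -m creep '[[0,0,0,0.3,0,0,0],[0,0,0,0.3,0,0,0],[0,0,0,0.3,0,0,0],[0,0,0,0.2,0,0,0],[0,0,0,0,0,0,0]]'
```

```text
time_s: 14.1
tcp_pos: [0.5436, 0.0043, 0.0996]
eef_rot: [-175.2, 89.9, 13.7]
contact_force: [-0.5, 0.5, -2.3]
gripper_width: 0.0135
time_s: 14.6
tcp_pos: [0.5429, 0.0041, 0.0877]
eef_rot: [9.8, 90.0, -161.3]
contact_force: [-0.1, 0.2, -3.7]
gripper_width: 0.0137
```

```bash
python3 -m creep '[[0,0,0,0.1,0,0,0],[0,0,0,0.1,0,0,0],[0,0,0,0,0,0,0]]'; python3 -m creep '[[0,0,0,0.1,0,0,0],[0,0,0,0.1,0,0,0],[0,0,0,0,0,0,0]]'
```

```text
time_s: 14.9
tcp_pos: [0.5431, 0.0041, 0.086]
eef_rot: [1.0, 90.0, -170.1]
contact_force: [-0.1, -0.5, -2.0]
gripper_width: 0.014
time_s: 15.2
tcp_pos: [0.5433, 0.0042, 0.0849]
eef_rot: [165.3, 90.0, -5.8]
contact_force: [-3.2, -0.1, 6.4]
gripper_width: 0.0139
```

```bash
python3 -m creep '[[0.08,0,0,0,0,0,0],[0.1,0,0,0,0,0,0],[0.1,0,0,0,0,0,0],[0.1,0,0,0,0,0,0],[0,0,0,0,0,0,0]]'; python3 -m creep '[[0.1,0,0,0,0,0,0],[0.1,0,0,0,0,0,0],[0.1,0,0,0,0,0,0],[0.07,0,0,0,0,0,0],[0.03,0,0,0,0,0,0],[0,0,0,0,0,0,0],[0,0,0,0,0,0,0]]'
python3 - <<'E'
from h import *
t,Rm,s=tool(); print(t,np.degrees(np.arctan2(Rm[1,1],Rm[0,1])),s['contact_force'],s['moment'])
p,d,ci=cap('wrist'); W=world(d,ci); np.savez('w5.npz',W=W,p=p); c=np.array([.5429,.0043])
rr=np.hypot(W[...,0]-c[0],W[...,1]-c[1]); a=np.degrees(np.arctan2(W[...,1]-c[1],W[...,0]-c[0]))
for n,m in(('disc',(rr<.038)&(W[...,2]>.07)&(W[...,2]<.09)),('rim',(rr>.0415)&(rr<.047)&(W[...,2]>.068)&(W[...,2]<.078))):
    q=W[m]; A=np.c_[q[:,:2]-c,np.ones(len(q))]; print(n,len(q),np.median(q[:,2]),np.linalg.lstsq(A,q[:,2],rcond=None)[0])
m=(rr>.0475)&(rr<.053)&(W[...,2]>.077)&(W[...,2]<.084); print('pip',np.sort(a[m]).round(1))
m=(W[...,2]>.1)&(W[...,2]<.11)&(rr<.04);q=W[m]
try: print('bar',len(q),cv2.minAreaRect(q[:,:2].astype(np.float32)))
except Exception as e: print(e)
cv2.imwrite('pics/w5.png',cv2.resize(p,(800,600)))
b=cap('scene'); u,v=proj((.543,.004,.08),b[2]); u,v=int(u),int(v); cv2.imwrite('pics/s5.png',cv2.resize(b[0][v-40:v+40,u-53:u+53],(795,600),interpolation=cv2.INTER_CUBIC))
E
```

```text
time_s: 15.7
tcp_pos: [0.5441, 0.0043, 0.0849]
eef_rot: [-162.2, 89.9, 4.9]
contact_force: [-0.1, 0.5, 4.8]
gripper_width: 0.0136
time_s: 16.4
tcp_pos: [0.5441, 0.0043, 0.0849]
eef_rot: [-140.8, 89.9, 3.7]
contact_force: [0.5, -1.3, 5.0]
gripper_width: 0.0138
[0.54409244 0.00428814 0.08492529] -125.55552728472648 [ 0.4538397  -1.27193695  5.01719845] [0.00507683 0.0838865  0.05471113]
disc 3362 0.07954719875779813 [0.00166648 0.000662   0.0798304 ]
rim 1666 0.07336361878825534 [-0.00450298 -0.005359    0.07336359]
pip [-40.6 -40.5 -40.5 -40.4 -40.3 -40.2 -40.2 -40.2 -40.1 -39.9 -39.9 -39.8
 -39.7 -39.7 -39.6 -39.5 -39.5 -39.4 -39.4 -39.2 -39.1 -39.1 -39.  -39.
 -38.9 -38.9 -38.8 -38.8 -38.5 -38.4 -38.4 -38.3 -38.3 -38.3 -38.2 -38.2
 -38.2 -38.1 -37.8 -37.7 -37.7 -37.7 -37.7 -37.6 -37.6 -37.6 -37.5 -37.
 -37.  -37.  -37.  -37.  -37.  -36.9 -36.9 -36.9 -36.4 -36.3 -36.3 -36.3
 -36.3 -36.3 -36.3 -36.3 -36.3 -36.3 -35.6 -35.6 -35.6 -35.6 -35.6 -35.6
 -35.6 -35.6 -35.6 -35.6 -35.  -35.  -35.  -35.  -35.  -35.  -35.  -34.9
 -34.9 138.9 139.  139.1 139.8 139.8 139.9 140.5 140.6 140.6 141.3 141.4
 141.4 142.1 142.2 142.2 143.  143.  143.  143.8 143.8 143.8 144.6]
bar 2150 ((0.5459954142570496, 0.005865111947059631), (0.03245868906378746, 0.058566249907016754), 40.119869232177734)
```

View pics/w5.png

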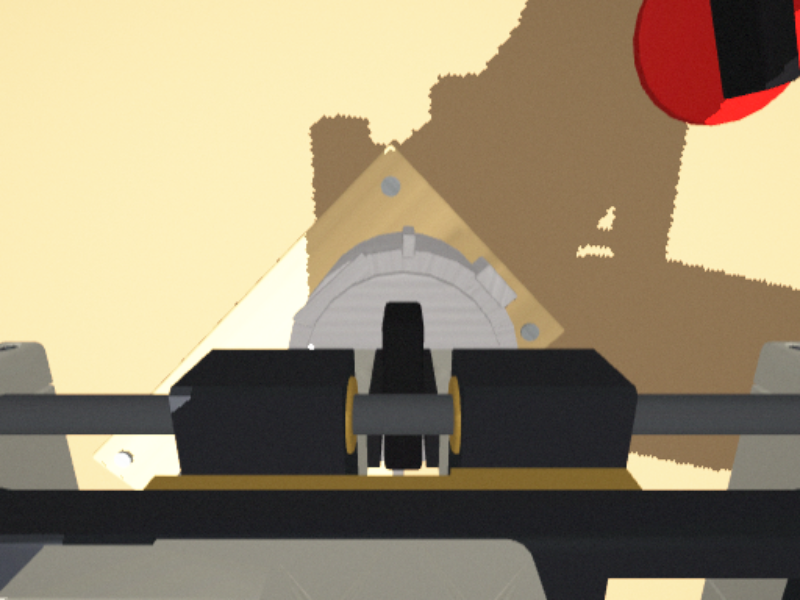

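View pics/s5.png

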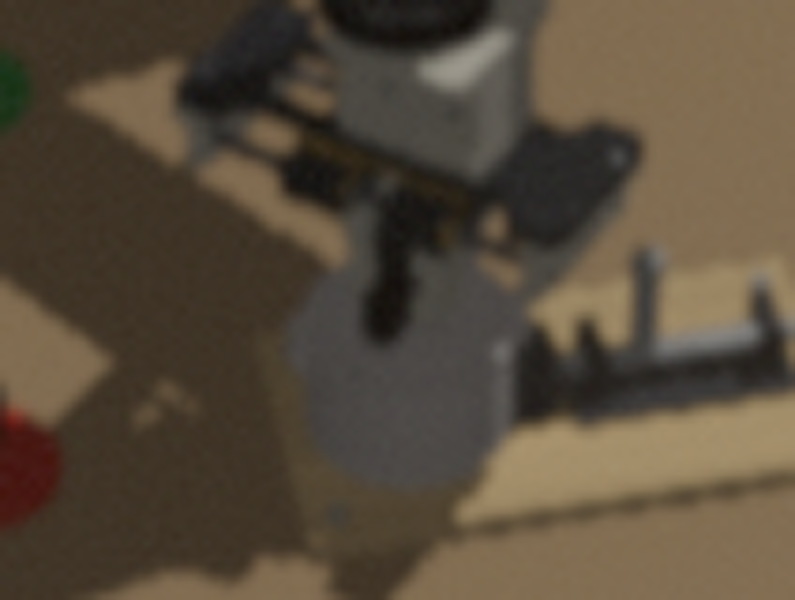

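```bash
python3 -m creep '[[0.02,0,0,0.02,0,0,0],[0.018,0,0,0,0,0,0],[0,0,0,0,0,0,0],[0,0,0,0,0,0,0]]'
python3 - <<'E'
from h import *
t,Rm,s=tool(); print(t,np.degrees(np.arctan2(Rm[1,1],Rm[0,1])),s['contact_force'],s['moment'])
p,d,ci=cap('wrist'); W=world(d,ci); c=np.array([.5429,.0043])
rr=np.hypot(W[...,0]-c[0],W[...,1]-c[1]); a=np.degrees(np.arctan2(W[...,1]-c[1],W[...,0]-c[0]))
m=(rr>.0475)&(rr<.053)&(W[...,2]>.0775)&(W[...,2]<.084)&(a<0); print('pip',a[m].mean(),a[m].min(),a[m].max(),W[m].mean(0))
q=W[m].mean(0); print('pip in tool',(q-t)@Rm)
for n,m in(('disc',(rr<.038)&(W[...,2]>.07)&(W[...,2]<.09)),('rim',(rr>.0415)&(rr<.047)&(W[...,2]>.068)&(W[...,2]<.078))): print(n,np.median(W[m][:,2]))
# bar front end top
m=(W[...,2]>.098)&(W[...,2]<.11)&(rr>.022)&(rr<.031)&(a<0)&(a>-90); q=W[m]; print('bar end in tool',len(q),((q-t)@Rm).min(0),((q-t)@Rm).max(0))
b=cap('top'); W=world(b[1],b[2]); m=(W[...,2]>.082)&(W[...,2]<.094)&(np.hypot(W[...,0]-.526,W[...,1]-.113)<.015); print('handle',W[m].mean(0))
cv2.imwrite('pics/w6.png',p[120:260,170:350].repeat(4,0).repeat(4,1))
E
```

```text
time_s: 16.9
tcp_pos: [0.5442, 0.0043, 0.0849]
eef_rot: [-139.8, 89.9, 2.4]
contact_force: [-0.8, -0.1, 6.2]
gripper_width: 0.0138
[0.54422192 0.00429808 0.08492173] -127.71716917329313 [-0.80195447 -0.08225795  6.19532019] [-0.03330371  0.25609069  0.15539453]
pip -37.72055520068881 -40.48516318211195 -34.871103372985736 [ 0.58262899 -0.0264291   0.07940611]
pip in tool [ 0.0055965   0.00081814 -0.04917005]
disc 0.07957817283924012
rim 0.07335958254958046
bar end in tool 473 [-0.02254833 -0.0066063  -0.0290498 ] [-0.01305067  0.00720145 -0.02023974]
handle [nan nan nan]<stdin>:10: RuntimeWarning: Mean of empty slice.
  ret = um.true_divide(
```

View pics/w6.png

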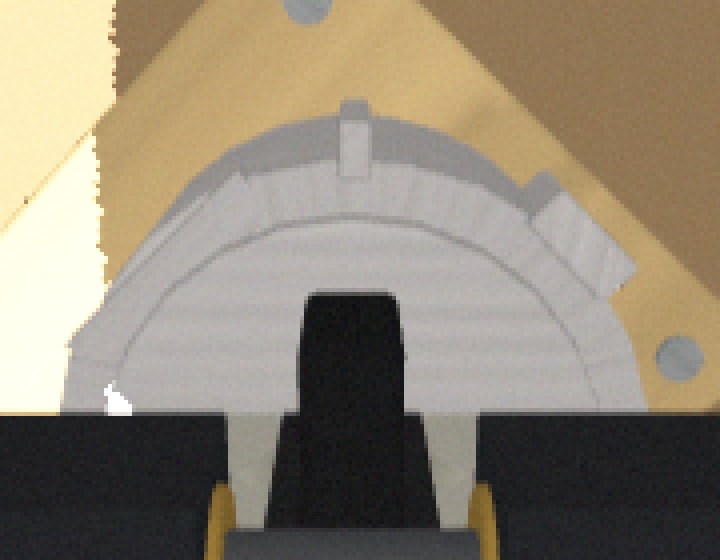

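```bash
python3 -c "
from h import *
p,d,ci=cap('scene');W=world(d,ci);m=(W[...,2]>.07)&(W[...,2]<.094)&(np.hypot(W[...,0]-.526,W[...,1]-.113)<.018);q=W[m];print(len(q),q.mean(0) if len(q) else '')
print(r.close_job())"
```

```text
28 [0.52923901 0.1145132  0.08317792]
the job is handed in; nothing more can be done
None
```

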